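# Level the mudroom shelf with its cam foot and hold the spirit level down

## Task

The little shelf on the bench slopes down towards its levelling foot. Take the spirit level out of the boot tray, lay it lengthwise and squarely along the middle of the shelf and let go of it, then turn the levelling foot's handle clockwise until the bubble rests centred between the two lines with nothing touching the level. Then let go of the foot, press straight down on top of the level with a light, steady push of about 10 newtons, and finish holding that push with the bubble still centred; leave the bowl, mug, flashlight and ice scraper where they are.

Things in the scene. Friction and masses are not known exactly. Their poses are not given: they have to be found in the camera images.
- level_center (a point): Aluminium spirit level with black end caps, a bar 180 long (its x), 30 wide (y), 40 tall (z), about 350 g; this point is its centre. It starts upright and loose in the boot tray (floor 4 mm thick, rim 22 mm high). In its top an 80 mm long green vial window with a white bubble and two black lines across, 12.5 mm either side of the middle. The flat top, window included, may be pressed anywhere.
- bubble (a joint): Offset (m) of the bubble's centre from the middle of the vial along the level's own x; 0 = centred, stops at +-0.03. The bubble is 16 mm long, floats to the higher end, 0.6 mm per milliradian of slope, and takes about 1.5 s to settle after any motion. Centred means within 4 mm of the middle.
- shelf_mid (a point): Middle of the top face of the wooden shelf board, about 85 mm above the bench; the board is 318 long (along this point's y), 118 deep (its x) and 18 thick. It is hinged at its -y end; the levelling foot carries its +y end, which starts 0.015 to 0.039 rad too low. It yields only to the foot.
- foot_grip (a point): Middle of the levelling foot's black handle, a bar 14 thick (this point's x), 50 long (its y), 36 tall (z), reaching 15 mm above and 21 mm below this point; it turns about a vertical axis through this point, which lies about 116 mm above the bench, 40 mm beyond the shelf's +y end.
- level: The same spirit level, origin in the middle of its underside.
- shelf: The same shelf board, origin on its hinge axis, 160 mm from shelf_mid along -y and 9 mm lower.
- bowl: Stainless steel dog bowl in the tray, 136 across, 50 tall; origin under its centre. Leave alone.
- mug: White ceramic mug in the tray, 80 across, 90 tall; origin under its centre. Leave alone.
- flashlight: Green flashlight lying on the bench, 146 long, 35 tall. Leave alone.
- scraper: Red plastic ice scraper lying on the bench, 185 long. Leave alone.
- foot (a joint): Handle angle (rad), growing clockwise seen from above; stops at -0.4 and 2.2, starts near 0. Each rad raises the shelf's +y end by 0.03 rad of slope (18 mm of bubble travel); 0.5 to 1.3 rad of turn is needed from the start. Turns with about 0.25 N m and stays where left; pressing the shelf with over 30 N may make it slip back.
Things that resemble listed ones, but are neither listed nor needed, are in the scene too. What is shaped like the level but brown or pink is not meant.

How it is judged:
On the way, in this order (a step that is already met when the one before it is completed fails the run):
1. the level lies squarely on the middle of the shelf, let go (x of level_center in the frame of shelf_mid between -0.03 and 0.03 m and y of level_center in the frame of shelf_mid between -0.045 and 0.045 m and z of level_center in the frame of shelf_mid between 0.014 and 0.026 m and angle between the x axis of level_center and the y axis of shelf_mid, either way round below 0.15 rad and contact force between each of the fingers, the arm and level below 0.1 N and contact force between level and shelf above 1 N), for 0.3 s.
2. the bubble rests centred by the foot alone, nothing touching level or shelf (x of level_center in the frame of shelf_mid between -0.03 and 0.03 m and y of level_center in the frame of shelf_mid between -0.045 and 0.045 m and z of level_center in the frame of shelf_mid between 0.014 and 0.026 m and angle between the x axis of level_center and the y axis of shelf_mid, either way round below 0.15 rad and contact force between each of the fingers, the arm and level below 0.1 N and value of joint bubble between -0.004 and 0.004 m and angle between shelf_mid's own z axis and vertical below 0.012 rad and angle between level_center's own z axis and vertical below 0.016 rad and contact force between the fingers and shelf below 0.3 N), for 0.6 s.
At the end, for the whole second after the job is handed in: the level lies on the shelf within 30 mm (across) and 45 mm (along) of its middle and within 0.15 rad of its length, the shelf and level lie level within 0.012 rad, the bubble is within 4 mm of the middle, and the fingers press the level onto the shelf with 3 to 30 N (x of level_center in the frame of shelf_mid between -0.03 and 0.03 m and y of level_center in the frame of shelf_mid between -0.045 and 0.045 m and z of level_center in the frame of shelf_mid between 0.014 and 0.026 m and angle between the x axis of level_center and the y axis of shelf_mid, either way round below 0.15 rad and value of joint bubble between -0.004 and 0.004 m and angle between shelf_mid's own z axis and vertical below 0.012 rad and angle between level_center's own z axis and vertical below 0.016 rad and contact force between the fingers and level between 3 and 30 N and contact force between level and shelf above 5 N and linear speed of level below 0.02 m/s); the arm keeps its last pose, push and grip.
It fails at once if a bystander (bowl, mug, flashlight, scraper) was moved more than 30 mm (distance of any of bowl, mug, flashlight, scraper from where it was at the start of the episode above 0.03 m).
It also fails if it takes over 72 s, if anything falls off the work surface, if the arm or the gripper's body presses on something with over 40 N, if the wrist force passes 120 N, or if a joint passes its speed limit or range.

## Robot

A 7-joint arm with a two-finger parallel gripper is mounted at the origin on the work surface. World frame = base frame: x ahead of the robot, y to its left, z up, the work surface at z = 0. Lengths are in m, angles in rad, forces in N, time in s.
With the tool pointing down it reaches from about 0.35 to 0.9 m from the base axis. Payload 8.1 kg.
Tool frame: the origin (TCP) lies between the finger pads; the fingertips stand 8 mm ahead of it and the grasp point (between the pads) lies 11 mm behind it; z points along the fingers, y is the line along which they close (so a half turn about z gives the same grasp; the last joint's range is limited). The gripper opens to 85 mm and grips with 20 to 120 N. Pads are 22 mm wide; open, the fingers measure 114 mm over their backs; the gripper's body (76 mm by 85 mm) begins 54 mm behind the grasp point. The pads swing forward as they close: fully open they stand 13 mm farther back than shut.
Start: joints at [-1.351, 0.434, 0.025, 1.573, -0.012, 1.134, -0.075], TCP at [0.198, 0.593, 0.239] pointing down, gripper open.
Joint ranges: [-2.62, 2.62], [-0.44, 2.09], [-1.27, 1.32], [0.08, 2.57], [-1.32, 4.46], [0.12, 2], [-2.74, 2.74]. Speed limits (rad/s): [2.22, 2.22, 3.01, 3.01, 3.14, 3.14, 3.14].

## Interface

Orientations are given as a rotation vector (axis times angle).
In Python, from rig import manip gives the robot as it stands.
- The arm moves only by the tool drive_tool, never from a script. Its argument "plan" is a list of rows, each a list of 2 entries, a list of its own where there are three numbers: the shift along the tool's x, y, z in cm, then the turn about the tool's z in degrees. A call has 1 to 5 rows; each row is the pose to reach, as a shift and turn from the pose commanded when the call began, along the tool's axes at that moment; what a row does not reach only later rows make up. A row lasts 1/12 s, in which the tool goes at most 41.7 mm and 7.16 degrees, less where a joint would pass 70% of its speed; a pose out of reach is approached as far as the arm can. A call with a gripper value outside its range is refused whole. "gripper" is the finger opening in cm, from 0 to 8.54, set as the call begins (left out, the last holds). The fingers move at their own pace and stop on an object; the grip force is fixed at half the most. Time passes only in rows, so rows that repeat a pose let the fingers close. It gives the time, the measured TCP pose, the force, the opening and the grip force at its end, in the units of the state.
- manip.observe(): the state, without advancing time (a new reading comes with each control period).
- manip.camera(name): name is "side" or "top" or "wrist"; returns (picture, depth): 384x512x3 uint8, blue, green, red; 384x512 float32, m along the optical axis (not along the pixel's ray), 0 where there is no reading.
- manip.calibration(name): a dict with "intrinsics" (3x3 intrinsics, pixels), "distortion" ([k1, k2, p1, p2, k3] as OpenCV has them; the pictures are not rectified), "R" (3x3) and "t" (3): a world point X has camera coordinates R X + t; the wrist camera has in their place "mount" (4x4, takes a point from camera to tool coordinates, whose origin is the TCP and whose axes are the flange's). Camera axes: x right, y down, z forward; pixel columns grow to the right and rows downward; lengths in m; the calibration is good to about 2 mm. A picture is of the moment at which its call begins: read the wrist's pose just before it. calibration takes no time and is no camera call.
- manip.job_done(): hands the job in; it is judged then, once.
The state is a dict: "clock": time; "q": joint angles; "qvel": joint speeds; "joint_efforts": joint torques, N m; "position": TCP position; "ee_rot": TCP orientation; "force": force on the tool from outside, world axes, zero at the start; "torque": the same for the moment, N m; "opening": opening from 0.0 (shut) to 1.0 (fully open); "gripper_force": force on a finger pad.
Only numpy, scipy, OpenCV 4.12 (cv2) and the standard library are available. Lean on these libraries where they do the work, as an engineer would, in place of code of your own. Each camera call takes 0.05 s, during which the arm holds its last target. There are 200 camera calls.

## Working session

There is one attempt and no reset: what is moved stays moved. The work goes in short steps, Python scripts to look and compute and a tool call to move; the robot and the scene stay as the last step left them, time stands still between calls to the robot, and variables do not carry over. Pictures are saved under pics/ and viewed, at most 10 in all, crops included, and the job is handed in when it is done.

Besides the shell and the picture viewer there is one more tool, called after "Call:" in YAML: its name, and indented under it one key for each argument. drive_tool: Moves the arm, as the interface text tells. Its arguments: {"type":"object","properties":{"plan":{"type":"array"},"gripper":{"type":"number"}},"required":["plan"]}

```bash
ls; mkdir -p pics; cat > h.py <<'E'
import numpy as np, cv2
from scipy.spatial.transform import Rotation as Rn
from rig import manip
def look(name, fn=None):
    s=manip.observe(); im,d=manip.camera(name); c=manip.calibration(name)
    K=np.array(c["intrinsics"],float); D=np.array(c["distortion"],float)
    if "mount" in c:
        T=np.eye(4); T[:3,:3]=Rn.from_rotvec(s["ee_rot"]).as_matrix(); T[:3,3]=s["position"]
        M=T@np.array(c["mount"]); R=M[:3,:3].T; t=-R@M[:3,3]
    else: R=np.array(c["R"]); t=np.array(c["t"])
    if fn: cv2.imwrite(fn,im)
    return im,d,(K,D,R,t)
def ray(cam,uv):
    K,D,R,t=cam
    p=cv2.undistortPoints(np.array(uv,float).reshape(-1,1,2),K,D).reshape(-1,2)
    return -R.T@t, np.c_[p,np.ones(len(p))]@R   # depth-scaled
def onplane(cam,uv,z):
    o,r=ray(cam,uv); return o+r*((z-o[2])/r[:,2])[:,None]
def bydepth(cam,uv,d):
    o,r=ray(cam,uv); uv=np.array(uv,int).reshape(-1,2)
    return o+r*d[uv[:,1],uv[:,0]][:,None]
def cloud(cam,d):
    v,u=np.mgrid[:d.shape[0],:d.shape[1]]
    uv=np.c_[u.ravel(),v.ravel()]
    return bydepth(cam,uv,d).reshape(*d.shape,3)
def toolshift(p):
    s=manip.observe(); return Rn.from_rotvec(s["ee_rot"]).as_matrix().T@(np.array(p)-s["position"])*100
E
python3 - <<'E'
from h import *
print(manip.observe())
a,_,_=look("top","pics/top.png"); b,_,_=look("side","pics/side.png")
cv2.imwrite("pics/both.png",cv2.resize(np.vstack([a,b]),(400,600)) )
E
```

```text
pics
{'clock': 0.0, 'q': array([-1.35058062,  0.43524298,  0.02499059,  1.57411292, -0.01163697,
        1.13401636, -0.07510936]), 'qvel': array([ 0.00037833,  0.0014872 ,  0.00143179, -0.00022045,  0.00112569,
       -0.00151532, -0.00131796]), 'joint_efforts': array([ 1.16470823e-03, -6.70485020e+01,  1.02552474e+00, -3.16195178e+01,
        1.55643054e-02,  1.30092454e-02, -5.95374672e-05]), 'position': array([0.19816468, 0.59221591, 0.23850762]), 'ee_rot': array([-5.05027979e-01, -3.10058964e+00,  2.55725498e-03]), 'force': array([ 0.13793809,  0.82134691, -0.39681167]), 'torque': array([-0.0510453 , -0.02699841,  0.02911533]), 'gripper_force': 0.0, 'opening': 1.000090020087709}
```

View pics/top.png

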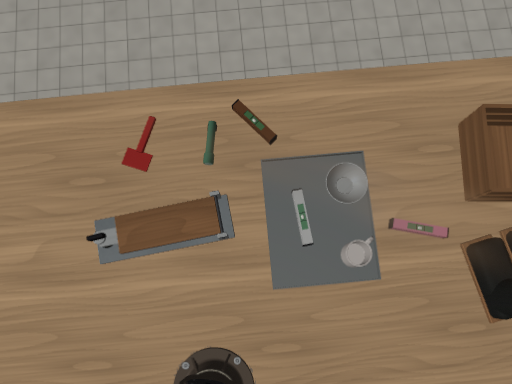

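View pics/side.png

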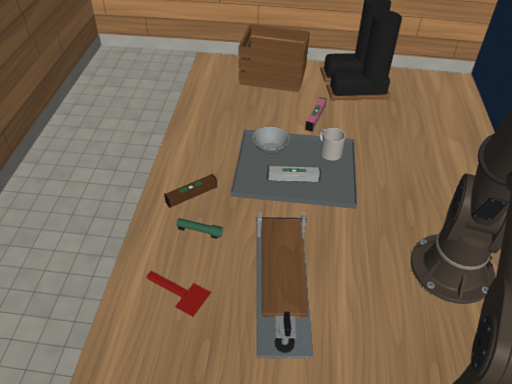

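Three level-shaped items in the top view: silver (302,217) in the tray, brown (254,121), pink (420,227). The silver one with black end caps in the tray fits; I'll confirm it in a crop while measuring.

```bash
python3 - <<'E'
from h import *
im,d,cam=look("top")
P=cloud(cam,d); hsv=cv2.cvtColor(im,cv2.COLOR_BGR2HSV)
def rect(m,z,name):
    m=m.astype(np.uint8); n,l,st,_=cv2.connectedComponentsWithStats(m); k=1+st[1:,4].argmax()
    v,u=np.nonzero(l==k); W=onplane(cam,np.c_[u,v],z)
    r=cv2.minAreaRect((W[:,:2]*1000).astype(np.float32)); print(name,st[k],r, "depth z med",np.median(P[l==k][:,2]))
    print(cv2.boxPoints(r).round(0).tolist())
    return l==k
roi=np.zeros(im.shape[:2],bool); roi[183:252,285:322]=1
rect(roi&(P[...,2]>0.025)&(d>0),0.044,"level")
rect(roi&(hsv[...,1]>80)&(hsv[...,0]>40)&(hsv[...,0]<90),0.044,"vial")
roi[:]=0; roi[190:260,80:240]=1
rect(roi&(hsv[...,1]>70)&(P[...,2]>0.06)&(d>0),0.085,"shelf")
roi[:]=0; roi[225:250,80:110]=1
rect(roi&(hsv[...,2]<45),0.131,"handle")
for uv in [(97,237),(105,237),(110,238),(120,230),(170,225),(215,215),(302,200),(302,217),(306,238),(260,60),(270,270),(345,183),(354,254)]: print(uv,P[uv[1],uv[0]].round(3))
c=np.hstack([cv2.resize(im[180:255,270:345],(400,400),interpolation=2),cv2.resize(im[200:275,80:155],(400,400),interpolation=2)])
cv2.imwrite("pics/c1.png",c)
E
```

```text
level [292 188  22  58 587] ((492.7043762207031, -323.70135498046875), (182.5730438232422, 32.873291015625), 5.27720308303833) depth z med 0.04322706221324468
[[400.0, -316.0], [403.0, -348.0], [585.0, -332.0], [582.0, -299.0]]
vial [301 219   6  10  36] ((471.4856872558594, -325.73968505859375), (28.9974308013916, 13.604414939880371), 4.594008445739746) depth z med 0.04152879112751273
[[456.0, -320.0], [458.0, -334.0], [486.0, -331.0], [485.0, -318.0]]
shelf [ 115  196  106   58 3844] ((503.9427490234375, 94.24884033203125), (118.4418716430664, 312.7980041503906), 6.442307472229004) depth z med 0.0796973013715877
[[428.0, 243.0], [463.0, -68.0], [580.0, -55.0], [545.0, 256.0]]
handle [ 87 233  19   8  90] ((481.6751708984375, 298.547607421875), (14.57467269897461, 54.4365119934082), 8.669174194335938) depth z med 0.12934243623721364
[[470.0, 324.0], [479.0, 271.0], [493.0, 273.0], [485.0, 327.0]]
(97, 237) [0.481 0.297 0.126]
(105, 237) [0.481 0.281 0.103]
(110, 238) [0.482 0.277 0.065]
(120, 230) [0.502 0.243 0.074]
(170, 225) [0.502 0.086 0.08 ]
(215, 215) [ 0.519 -0.054  0.083]
(302, 200) [ 0.546 -0.33   0.043]
(302, 217) [ 0.492 -0.324  0.043]
(306, 238) [ 0.425 -0.329  0.042]
(260, 60) [ 1.445 -0.29  -0.754]
(270, 270) [ 0.339 -0.208 -0.004]
(345, 183) [ 0.592 -0.48   0.016]
(354, 254) [ 0.362 -0.478  0.01 ]
```

View pics/c1.png

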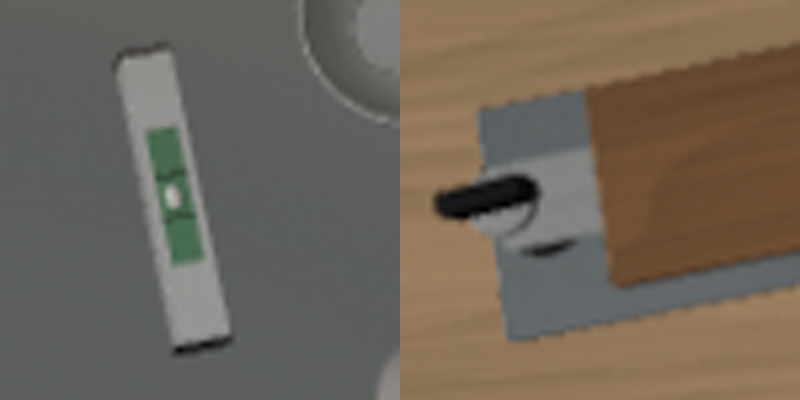

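Picture: silver bar with green vial, bubble and black end caps confirmed (302,217). Foot handle at (97,237). All sizes and heights agree with the description. Plan the moves.

```bash
cat > plan.py <<'E'
from h import *
def plan(wps, start=None):
    "wps: (x,y,z,toolY_deg_world); prints shift cm in tool axes and turn per call"
    s=manip.observe(); R=Rn.from_rotvec(s["ee_rot"]).as_matrix()
    p=np.array(s["position"]); a=np.degrees(np.arctan2(R[1,1],R[0,1]))
    if start: p,a=np.array(start[:3]),start[3]
    print("at",p.round(4),round(a,2),"tilt z",R[:,2].round(4),"force",s["force"].round(1),"open",round(s["opening"],3),"t",s["clock"])
    for w in wps:
        d=(np.array(w[:3])-p)*100; r=np.radians(a)
        y=np.array([np.cos(r),np.sin(r)]); x=np.array([-y[1],y[0]])
        t=-((w[3]-a+180)%360-180)
        print(np.round([d[:2]@x,d[:2]@y,-d[2]],2).tolist(),"turn",round(t,1))
        p,a=np.array(w[:3]),w[3]
E
python3 -c "
from plan import *
plan([(.33,.48,.24,45),(.45,.33,.24,19),(.5,.16,.24,-7),(.5,-.01,.24,-33),(.5,-.17,.24,-59),(.493,-.324,.24,-84.8)])"
```

```text
at [0.1982 0.5924 0.2387] 71.5 tilt z [-2.0e-04 -1.1e-03 -1.0e+00] force [ 0.3 -0.3  1.1] open 0.998 t 0.15
[-16.06, -6.47, -0.13] turn 26.5
[-19.09, -2.12, -0.0] turn 26
[-17.7, -0.81, -0.0] turn 26
[-16.87, 2.07, -0.0] turn 26
[-13.42, 8.71, -0.0] turn 26
[-8.53, 12.84, -0.0] turn 25.8
```

Call:
drive_tool:
  plan:
    - [[-4,-1.6,0],6]
    - [[-8,-3.2,0],12]
    - [[-12,-5,0],19]
    - [[-16,-6.5,0],26.5]
    - [[-16,-6.5,0],26.5]

```text
clock: 0.57
position: [0.3366, 0.4739, 0.2395]
ee_rot: [1.226, 2.888, -0.002]
force: [1.0, -0.0, 1.3]
opening: 0.999
gripper_force: 0.0
```

Call:
drive_tool:
  plan:
    - [[-4,-0.5,0],6]
    - [[-8,-1,0],12]
    - [[-12,-1.5,0],18]
    - [[-16,-2,0],24]
    - [[-19,-2.1,0],26]

```text
clock: 0.98
position: [0.4506, 0.3276, 0.2394]
ee_rot: [1.834, 2.549, -0.001]
force: [1.0, 0.2, 0.2]
opening: 0.996
gripper_force: 0.0
```

Call:
drive_tool:
  plan:
    - [[-4,-0.2,0],6]
    - [[-8,-0.4,0],12]
    - [[-12,-0.6,0],18]
    - [[-16,-0.8,0],24]
    - [[-17.7,-0.8,0],26]

```text
clock: 1.4
position: [0.5, 0.1552, 0.2396]
ee_rot: [2.363, 2.067, -0.001]
force: [0.4, -0.7, -0.6]
opening: 1.003
gripper_force: 0.0
```

Call:
drive_tool:
  plan:
    - [[-4,0.5,0],6]
    - [[-8,1,0],12]
    - [[-12,1.5,0],18]
    - [[-16,2,0],24]
    - [[-16.9,2.1,0],26]

```text
clock: 1.82
position: [0.4986, -0.016, 0.2398]
ee_rot: [2.768, 1.481, -0.001]
force: [0.0, -0.3, -0.7]
opening: 1.001
gripper_force: 0.0
```

Call:
drive_tool:
  plan:
    - [[-3,2,0],6]
    - [[-6,4,0],12]
    - [[-9,6,0],18]
    - [[-12,8,0],24]
    - [[-13.4,8.7,0],26]

```text
clock: 2.23
position: [0.4989, -0.1734, 0.2397]
ee_rot: [3.029, 0.825, 0.0]
force: [-1.0, -0.1, 0.5]
opening: 0.999
gripper_force: 0.0
```

Call:
drive_tool:
  plan:
    - [[-2,3,0],6]
    - [[-4,6,0],12]
    - [[-6,9,0],18]
    - [[-8,12,0],24]
    - [[-8.5,12.8,0],25.8]

```text
clock: 2.65
position: [0.4907, -0.3279, 0.2396]
ee_rot: [3.136, 0.127, -0.001]
force: [-0.2, 0.1, -0.2]
opening: 1.003
gripper_force: 0.0
```

Call:
drive_tool:
  plan:
    - [[0,0,4],0]
    - [[0,0,8],0]
    - [[0,0,8],0]
    - [[0,0,8],0]

```text
clock: 2.98
position: [0.4915, -0.3211, 0.1582]
ee_rot: [-3.136, -0.144, 0.006]
force: [0.0, -0.6, 1.0]
opening: 0.999
gripper_force: 0.0
```

```bash
python3 - <<'E'
from plan import *
im,d,cam=look("wrist","pics/w1.png"); P=cloud(cam,d)
m=((P[...,2]>.034)&(P[...,2]<.055)&(d>0)).astype(np.uint8)
n,l,st,_=cv2.connectedComponentsWithStats(m)
for k in range(1,n):
    if st[k,4]<300: continue
    v,u=np.nonzero(l==k); W=onplane(cam,np.c_[u,v],.044)
    print(st[k],cv2.minAreaRect((W[:,:2]*1000).astype(np.float32)),np.median(P[l==k][:,2]))
plan([(.493,-.324,.021,-84.8)])
E
```

```text
[ 401    0  111  174 2856] ((565.5824584960938, -449.861572265625), (135.00335693359375, 60.330474853515625), 35.46220016479492) 0.05001699080439652
[ 243   60   45  227 8875] ((494.885009765625, -324.0264587402344), (181.27554321289062, 30.51074981689453), 5.169643878936768) 0.044290126248341305
[418 295  40  24 301] ((399.6202087402344, -486.065673828125), (43.139617919921875, 9.984796524047852), 71.97325134277344) 0.04448289606154565
[472 294  32  21 308] ((407.4873962402344, -526.6380615234375), (28.212879180908203, 12.507079124450684), 65.34075164794922) 0.0436697898226551
at [ 0.4925 -0.3222  0.1601] -84.75 tilt z [-8.e-04  2.e-04 -1.e+00] force [-0.1 -0.3  1.2] open 1.003 t 3.0333
[0.03, 0.18, 13.91] turn 0.0
```

View pics/w1.png

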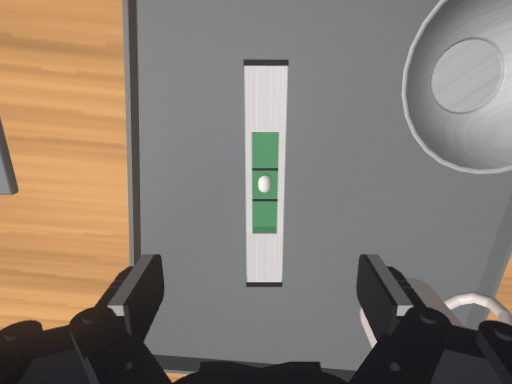

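The view shows the level at (265,172) centred between the open fingers, well clear of the bowl (465,75) and mug (430,300). Its measured size and height match (181x30 mm, top at 44 mm). Descending to grasp.

Call:
drive_tool:
  plan:
    - [[0.2,0.2,3],0]
    - [[0.2,0.2,6],0]
    - [[0.2,0.2,9],0]
    - [[0.2,0.2,11],0]
    - [[0.2,0.2,12],0]

```text
clock: 3.45
position: [0.4955, -0.3239, 0.0394]
ee_rot: [-3.138, -0.145, -0.001]
force: [-0.1, 0.6, 0.3]
opening: 1.0
gripper_force: 0.0
```

Call:
drive_tool:
  plan:
    - [[0,0,0.6],0]
    - [[0,0,1.2],0]
    - [[0,0,1.7],0]
    - [[0,0,1.7],0]
    - [[0,0,1.7],0]

```text
clock: 3.87
position: [0.4949, -0.3245, 0.0231]
ee_rot: [3.138, 0.143, 0.002]
force: [-0.2, -0.1, -0.3]
opening: 1.0
gripper_force: 0.0
```

Call:
drive_tool:
  plan:
    - [[0,0,0],0]
    - [[0,0,0],0]
    - [[0,0,0],0]
    - [[0,0,0],0]
    - [[0,0,0],0]
  gripper: 2

```text
clock: 4.28
position: [0.4945, -0.3243, 0.0227]
ee_rot: [-3.138, -0.142, -0.001]
force: [1.1, -0.3, -2.0]
opening: 0.342
gripper_force: 59.6
```

Call:
drive_tool:
  plan:
    - [[0,0,0],0]
    - [[0,0,0],0]
    - [[0,0,0],0]
    - [[0,0,0],0]
    - [[0,0,0],0]

```text
clock: 4.7
position: [0.4945, -0.3242, 0.0226]
ee_rot: [-3.138, -0.142, -0.001]
force: [-1.1, 1.7, 5.7]
opening: 0.342
gripper_force: 60.7
```

Call:
drive_tool:
  plan:
    - [[0,0,-2],0]
    - [[0,0,-5],0]
    - [[0,0,-9],0]
    - [[0,0,-13],0]
    - [[0,0,-15],0]

```text
clock: 5.12
position: [0.4948, -0.3254, 0.176]
ee_rot: [3.136, 0.141, 0.004]
force: [1.2, -0.6, -4.5]
opening: 0.343
gripper_force: 60.8
```

```bash
python3 -c "
from plan import *
plan([(.498,-.22,.173,-62),(.5,-.115,.173,-39),(.502,-.01,.173,-16),(.504,.095,.173,6.4)])"
```

```text
at [ 0.4948 -0.3254  0.176 ] -84.85 tilt z [ 0.0025 -0.0019 -1.    ] force [ 1.2 -0.6 -4.5] open 0.343 t 5.1167
[1.26, -10.47, 0.3] turn -22.8
[5.11, -9.18, -0.0] turn -23
[8.29, -6.45, -0.0] turn -23
[10.15, -2.7, -0.0] turn -22.4
```

Call:
drive_tool:
  plan:
    - [[0.2,-2,0],-4.5]
    - [[0.5,-4.2,0],-9]
    - [[0.8,-6.5,0],-14]
    - [[1,-8.7,0],-18.5]
    - [[1.3,-10.5,0],-23]

```text
clock: 5.53
position: [0.497, -0.2163, 0.1716]
ee_rot: [-3.044, -0.772, 0.002]
force: [0.2, -0.1, -4.8]
opening: 0.34
gripper_force: 60.7
```

Call:
drive_tool:
  plan:
    - [[1,-1.8,0],-4.5]
    - [[2,-3.6,0],-9]
    - [[3,-5.5,0],-14]
    - [[4,-7.3,0],-18.5]
    - [[5.1,-9.2,0],-23]

```text
clock: 5.95
position: [0.4984, -0.1124, 0.1718]
ee_rot: [-2.83, -1.362, 0.002]
force: [-0.8, -0.5, -4.1]
opening: 0.345
gripper_force: 60.7
```

Call:
drive_tool:
  plan:
    - [[1.6,-1.3,0],-4.5]
    - [[3.3,-2.6,0],-9]
    - [[5,-3.9,0],-14]
    - [[6.6,-5.2,0],-18.5]
    - [[8.3,-6.5,0],-23]

```text
clock: 6.37
position: [0.5, -0.0067, 0.1719]
ee_rot: [-2.501, -1.901, 0.001]
force: [0.1, -1.0, -4.5]
opening: 0.343
gripper_force: 60.7
```

Call:
drive_tool:
  plan:
    - [[2.5,-0.7,0],-6]
    - [[5,-1.4,0],-12]
    - [[8,-2.1,0],-18]
    - [[10.1,-2.7,0],-22.4]
    - [[10.1,-2.7,0],-22.4]

```text
clock: 6.78
position: [0.5017, 0.103, 0.1719]
ee_rot: [-2.073, -2.358, -0.002]
force: [0.3, 0.7, -4.4]
opening: 0.34
gripper_force: 60.7
```

Call:
drive_tool:
  plan:
    - [[0,0,2],0]
    - [[0,0,4],0]
    - [[0,0,5],0]
    - [[0,0,5],0]
    - [[0,0,5],0]

```text
clock: 7.2
position: [0.5019, 0.0965, 0.1221]
ee_rot: [-2.089, -2.345, 0.002]
force: [0.0, -0.3, -4.1]
opening: 0.341
gripper_force: 60.5
```

```bash
python3 - <<'E'
from plan import *
plan([(.504,.095,.108,6.4)])
im,d,cam=look("side"); P=cloud(cam,d)
cv2.imwrite("pics/s2.png",cv2.resize(im[190:370,220:360],(560,720))[:600])
m=(abs(P[...,1]-.095)<.16)&(abs(P[...,0]-.504)<.09)&(P[...,2]>.06)&(P[...,2]<.095)&(d>0)
hsv=cv2.cvtColor(im,cv2.COLOR_BGR2HSV); m&=(hsv[...,1]>80)&(hsv[...,2]>60)
Q=P[m]; A=np.c_[Q[:,:2]-[.504,.095],np.ones(len(Q))]
for _ in range(4):
    c,*_=np.linalg.lstsq(A,Q[:,2],rcond=None); r=Q[:,2]-A@c; k=abs(r)<max(.002,np.std(r)*1.5); A,Q=A[k],Q[k]
print("shelf plane",c,len(Q), np.std(r))
print(cv2.minAreaRect((Q[:,:2]*1000).astype(np.float32)))
E
```

```text
at [0.5019 0.0965 0.1221] 6.6 tilt z [-1.3e-03 -7.0e-04 -1.0e+00] force [ 0.  -0.3 -4.1] open 0.341 t 7.2
[-0.17, 0.19, 1.41] turn 0.2
shelf plane [-0.00015401 -0.03432992  0.08045637] 1487 0.0012231406931393323
((506.74151611328125, 96.74241638183594), (115.24595642089844, 322.1919250488281), 6.142610549926758)
```

View pics/s2.png

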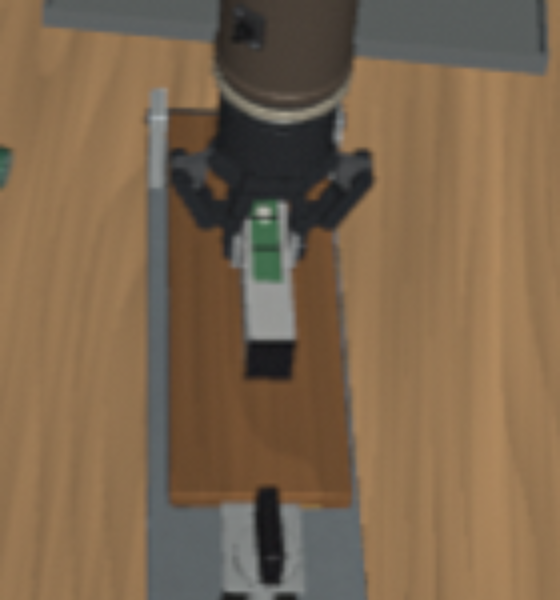

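The level hangs above the board, aligned with it, between the hinge at the top and the foot handle at about (268,540). The shelf plane slopes 0.034 rad, 80.5 mm high at the middle, which is consistent. Lowering.

Call:
drive_tool:
  plan:
    - [[0,0.3,0.7],0]
    - [[0,0.3,1.3],0]
    - [[0,0.3,1.7],0]
    - [[0,0.3,1.9],0]
    - [[0,0.3,1.9],0]

```text
clock: 7.67
position: [0.5048, 0.0969, 0.1028]
ee_rot: [-2.09, -2.345, 0.001]
force: [-0.6, -0.1, -4.9]
opening: 0.34
gripper_force: 60.7
```

Call:
drive_tool:
  plan:
    - [[0,0,0.1],0]
    - [[0,0,0.1],0]
    - [[0,0,0.1],0]

```text
clock: 7.92
position: [0.5053, 0.0971, 0.1024]
ee_rot: [2.09, 2.346, 0.0]
force: [-0.2, -0.6, -4.5]
opening: 0.343
gripper_force: 60.7
```

Call:
drive_tool:
  plan:
    - [[0,0,0.1],0]
    - [[0,0,0.1],0]
    - [[0,0,0.1],0]

```text
clock: 8.17
position: [0.5052, 0.097, 0.1014]
ee_rot: [2.09, 2.346, 0.0]
force: [-0.5, 0.6, -3.8]
opening: 0.345
gripper_force: 60.7
```

Call:
drive_tool:
  plan:
    - [[0,0,0.1],0]
    - [[0,0,0.1],0]
    - [[0,0,0.1],0]

```text
clock: 8.42
position: [0.5053, 0.0972, 0.1006]
ee_rot: [-2.09, -2.346, -0.001]
force: [-1.7, 1.4, 1.1]
opening: 0.34
gripper_force: 61.4
```

Call:
drive_tool:
  plan:
    - [[0,0,0],0]
    - [[0,0,0],0]
    - [[0,0,0],0]
    - [[0,0,0],0]
    - [[0,0,0],0]
  gripper: 7

```text
clock: 8.83
position: [0.5053, 0.097, 0.1004]
ee_rot: [2.09, 2.345, 0.0]
force: [-0.7, 0.6, 0.3]
opening: 0.818
gripper_force: 0.0
```

Call:
drive_tool:
  plan:
    - [[0,0,-1],0]
    - [[0,0,-3],0]
    - [[0,0,-6],0]
    - [[0,0,-9],0]
    - [[0,0,-11],0]

```text
clock: 9.25
position: [0.5059, 0.0968, 0.2136]
ee_rot: [2.09, 2.344, 0.003]
force: [0.8, -0.3, -0.2]
opening: 0.822
gripper_force: 0.0
```

Call:
drive_tool:
  plan:
    - [[3,0,-1],0]
    - [[6,0,-1],0]
    - [[8,0,-1],0]
    - [[8,0,-1],0]
    - [[8,0,-1],0]

```text
clock: 9.67
position: [0.4957, 0.1776, 0.2209]
ee_rot: [2.087, 2.348, 0.001]
force: [1.1, -1.3, 0.8]
opening: 0.821
gripper_force: 0.0
```

```bash
cat > lev.py <<'E'
from plan import *
def bubble(name, roi, zt=.124, fn=None):
    "bubble offset (mm) along shelf +y from vial middle, using the two ends of the green window"
    im,d,cam=look(name); u0,u1,v0,v1=roi
    hsv=cv2.cvtColor(im,cv2.COLOR_BGR2HSV); g=np.zeros(im.shape[:2],np.uint8)
    g[v0:v1,u0:u1]=((hsv[...,0]>40)&(hsv[...,0]<90)&(hsv[...,1]>80))[v0:v1,u0:u1]
    n,l,st,_=cv2.connectedComponentsWithStats(cv2.dilate(g,np.ones((7,7)))); k=1+st[1:,4].argmax(); g&=(l==k)
    v,u=np.nonzero(g); h=cv2.convexHull(np.c_[u,v]); hm=np.zeros_like(g); cv2.fillConvexPoly(hm,h,1)
    W=onplane(cam,np.c_[u,v],zt)[:,:2]*1000
    r=cv2.minAreaRect(cv2.convexHull(W.astype(np.float32))); c=np.array(r[0])
    bp=cv2.boxPoints(r); e=[bp[1]-bp[0],bp[2]-bp[1]]; a=max(e,key=np.linalg.norm); a=a/np.linalg.norm(a); a=a*np.sign(a[1])
    b=(hm>0)&(hsv[...,1]<60)&(hsv[...,2]>130); v,u=np.nonzero(b)
    k=(hm>0)&(hsv[...,2]<70); 
    B=onplane(cam,np.c_[u,v],zt)[:,:2]*1000 if len(u) else np.zeros((0,2))
    v2,u2=np.nonzero(k); L=onplane(cam,np.c_[u2,v2],zt)[:,:2]*1000 if len(u2) else np.zeros((0,2))
    print(name,"vial",np.round(r[0],1),np.round(r[1],1),"axis deg from y",round(float(np.degrees(np.arctan2(-a[0],a[1]))),1),
      "bubble n",len(B),"off",((B-c)@a).mean().round(1) if len(B) else None,"lines off",((L-c)@a).mean().round(1) if len(L) else None, len(L))
    if fn: cv2.imwrite(fn,cv2.resize(im[v0:v1,u0:u1],None,fx=4,fy=4,interpolation=2))
E
python3 - <<'E'
from lev import *
bubble("side",(255,315,210,330)); bubble("top",(110,230,190,260)); bubble("wrist",(0,512,0,384),fn=None)
im,_,_=look("wrist","pics/w2.png")
plan([(.482,.294,.25,8.7)])
E
```

```text
side vial [505.8 103. ] [15.2 74.2] axis deg from y 7.2 bubble n 10 off -19.0 lines off None 0
top vial [504.7  96.4] [14.3 76.3] axis deg from y 6.7 bubble n 11 off -17.3 lines off 1.5 2
wrist vial [505. 103.] [18.3 77.8] axis deg from y 6.4 bubble n 166 off -16.8 lines off 0.2 85
at [0.4962 0.1752 0.2205] 6.49 tilt z [ 2.e-04 -3.e-04 -1.e+00] force [-0.2 -0.6 -1. ] open 0.817 t 9.8667
[11.97, -0.07, -2.95] turn -2.2
```

View pics/w2.png

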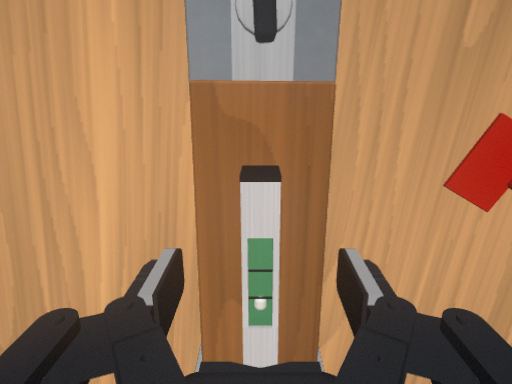

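The level lies squarely on the shelf (about 7 mm along, 0 mm across, under 1° off), the bubble is at (260,303) towards the hinge, and the foot handle is at (264,20). Now moving over the foot.

Call:
drive_tool:
  plan:
    - [[3,0,0],-0.5]
    - [[6,0,0],-1]
    - [[9,0,0],-2]
    - [[11.2,0,0],-2]
    - [[11.2,0,0],-2]
  gripper: 5

```text
clock: 10.28
position: [0.4819, 0.2925, 0.22]
ee_rot: [-2.041, -2.386, -0.002]
force: [-0.8, 1.3, 0.4]
opening: 0.583
gripper_force: 0.0
```

Call:
drive_tool:
  plan:
    - [[0,0,0],0]
    - [[0,0,0],0]
    - [[0,0,0],0]

```text
clock: 10.53
position: [0.4837, 0.2858, 0.2204]
ee_rot: [2.051, 2.379, -0.001]
force: [0.1, 0.4, -0.8]
opening: 0.587
gripper_force: 0.0
```

```bash
python3 - <<'E'
from lev import *
im,d,cam=look("wrist","pics/w3.png"); P=cloud(cam,d)
m=((P[...,2]>.115)&(P[...,2]<.145)&(d>0)&(abs(P[...,0]-.482)<.06)&(abs(P[...,1]-.295)<.06)&(im.max(2)<80)).astype(np.uint8)
n,l,st,_=cv2.connectedComponentsWithStats(m)
for k in range(1,n):
    if st[k,4]<200: continue
    v,u=np.nonzero(l==k); z=np.median(P[l==k][:,2]); W=onplane(cam,np.c_[u,v],.131); r=cv2.minAreaRect((W[:,:2]*1000).astype(np.float32))
    print(st[k],z,r); c=np.array(r[0])/1000
bubble("top",(110,230,190,260)); bubble("side",(255,315,210,330))
plan([(.482,.294,.108,8.7)])
E
```

```text
[ 254  134   20   73 1357] 0.1311918006505977 ((483.61163330078125, 306.9217529296875), (12.821507453918457, 51.20548629760742), 9.140294075012207)
top vial [504.7  96.4] [14.3 76.3] axis deg from y 6.7 bubble n 8 off -18.2 lines off 1.4 4Traceback (most recent call last):
  File "<stdin>", line 9, in <module>
  File "lev.py", line 7, in bubble
    n,l,st,_=cv2.connectedComponentsWithStats(cv2.dilate(g,np.ones((7,7)))); k=1+st[1:,4].argmax(); g&=(l==k)
                                                                                 ~~~~~~~~~~~~~~~^^
ValueError: attempt to get argmax of an empty sequence
```

View pics/w3.png

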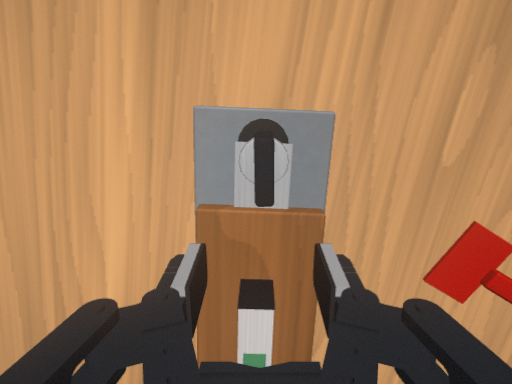

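The handle is at (264,171), but the wrist (y=0.307) and top (y=0.2985) views disagree. The arm may not have settled, so I'm re-measuring.

```bash
python3 - <<'E'
from lev import *
for i in range(2):
  s=manip.observe(); im,d,cam=look("wrist"); P=cloud(cam,d); print(s["position"].round(4),np.abs(s["qvel"]).max().round(4))
  m=((P[...,2]>.115)&(P[...,2]<.145)&(d>0)&(abs(P[...,0]-.482)<.06)&(abs(P[...,1]-.295)<.06)&(im.max(2)<80))
  v,u=np.nonzero(m); W=onplane(cam,np.c_[u,v],.131); print(cv2.minAreaRect((W[:,:2]*1000).astype(np.float32)))
  v,u=np.nonzero((np.abs(P[...,2]-.08)<.02)&(im[...,2]>im[...,0]+25)&(d>0)&(np.abs(P[...,0]-.49)<.07)&(P[...,1]<.28)); W=P[v,u]; print("shelf end y", np.percentile(W[:,1],99.5))
im,d,cam=look("side"); P=cloud(cam,d)
for uv in [(287,315),(287,320),(288,325),(287,330)]: print(uv,im[uv[1],uv[0]],P[uv[1],uv[0]].round(4))
im,d,cam=look("top"); P=cloud(cam,d)
m=(im.max(2)<60)&(P[...,2]>.11)&(P[...,2]<.145); m[:225]=0;m[250:]=0;m[:,110:]=0
v,u=np.nonzero(m); W=onplane(cam,np.c_[u,v],.131); print("top",cv2.minAreaRect((W[:,:2]*1000).astype(np.float32)))
print(manip.calibration("wrist")["mount"].round(3))
E
```

```text
[0.4835 0.2866 0.2205] 0.0074
((483.5223083496094, 307.01959228515625), (12.786480903625488, 51.2864990234375), 9.171110153198242)
shelf end y 0.2601773878805581
[0.4834 0.2868 0.2205] 0.0048
((483.466796875, 306.9504699707031), (12.735615730285645, 50.708282470703125), 9.199833869934082)
shelf end y 0.2601948208126328
(287, 315) [29 25 26] [0.4862 0.2958 0.1366]
(287, 320) [30 27 30] [0.4851 0.3054 0.13  ]
(288, 325) [26 22 24] [0.482  0.3203 0.1331]
(287, 330) [35 33 33] [0.4833 0.3299 0.1263]
top ((483.1790771484375, 295.7565002441406), (14.319518089294434, 47.68364334106445), 7.1374359130859375)
[[-0.    -0.951 -0.309  0.079]
 [ 1.     0.    -0.001  0.001]
 [ 0.001 -0.309  0.951 -0.135]
 [ 0.     0.     0.     1.   ]]
```

Call:
drive_tool:
  plan:
    - [[0.8,0.1,1],0]
    - [[1.6,0.2,3],0]
    - [[1.6,0.2,5],0]
    - [[1.6,0.2,7],0]
    - [[1.6,0.2,7],0]

```text
clock: 11.3
position: [0.4803, 0.3034, 0.1461]
ee_rot: [-2.047, -2.382, 0.01]
force: [-1.3, -0.0, -0.5]
opening: 0.587
gripper_force: 0.0
```

Call:
drive_tool:
  plan:
    - [[0,0,0],0]
    - [[0,0,0],0]
    - [[0,0,0],0]
    - [[0,0,0],0]

```text
clock: 11.63
position: [0.4834, 0.3043, 0.1515]
ee_rot: [2.049, 2.381, 0.003]
force: [-0.1, 0.6, 1.0]
opening: 0.587
gripper_force: 0.0
```

```bash
python3 - <<'E'
from lev import *
plan([(.482,.300,.108,8.7)])
im,d,cam=look("wrist"); P=cloud(cam,d)
m=((P[...,2]>.115)&(P[...,2]<.145)&(d>0)&(abs(P[...,0]-.482)<.06)&(abs(P[...,1]-.295)<.06)&(im.max(2)<80)).astype(np.uint8)
n,l,st,_=cv2.connectedComponentsWithStats(m); k=1+st[1:,4].argmax(); v,u=np.nonzero(l==k); W=onplane(cam,np.c_[u,v],.131); print(st[k],cv2.minAreaRect((W[:,:2]*1000).astype(np.float32)))
s,_,_=look("side")
c=np.hstack([cv2.resize(s[280:370,235:335],(444,400),interpolation=2),cv2.resize(im,(356,400))]); cv2.imwrite("pics/c4.png",c)
E
```

```text
at [0.4834 0.3043 0.1515] 8.6 tilt z [ 0.0016  0.0014 -1.    ] force [-0.1  0.6  1. ] open 0.587 t 11.6333
[-0.4, -0.2, 4.35] turn -0.1
[ 247  187   27   97 2415] ((483.4018859863281, 308.4169006347656), (12.927976608276367, 53.77214813232422), 9.264049530029297)
```

View pics/c4.png

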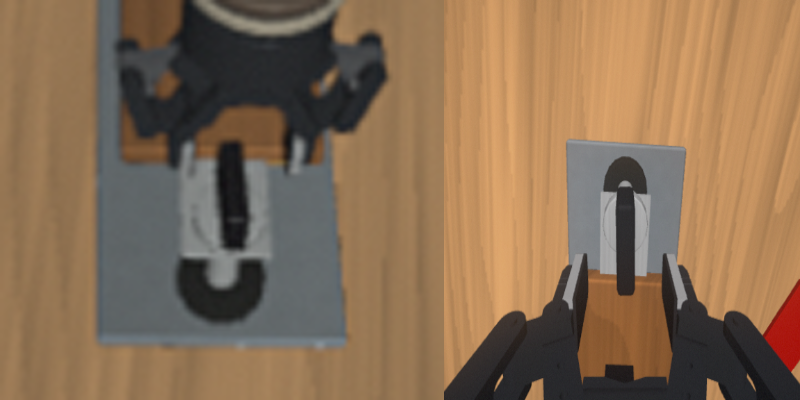

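The side crop shows the fingers straddling the handle bar (232,195). I'll check the side camera's ray positions against the TCP.

```bash
python3 - <<'E'
from lev import *
im,d,cam=look("side"); P=cloud(cam,d)
f=lambda x,y:(235+x*100/444,280+y*90/400)
print("tips",onplane(cam,[f(295,172),f(177,165)],.150).round(4))
print("handle -y top, +y top, +y bottom",onplane(cam,[f(230,143),f(238,218)],.131).round(4),onplane(cam,[f(236,247)],.095).round(4))
# handle column profile
for v in range(308,342): 
    r=im[v,280:296].max(1); u=280+int(r.argmin()); print(v,u,r.min(),P[v,u].round(3), "|", P[v,301].round(3) if v<322 else "")
E
```

```text
tips [[0.4521 0.3096 0.15  ]
 [0.5147 0.3128 0.15  ]]
handle -y top, +y top, +y bottom [[0.487  0.2848 0.131 ]
 [0.4798 0.3296 0.131 ]] [[0.4785 0.3272 0.095 ]]
308 280 55 [0.504 0.241 0.075] | [0.457 0.311 0.199]
309 280 89 [0.503 0.244 0.075] | [0.457 0.312 0.197]
310 280 113 [0.503 0.246 0.074] | [0.456 0.307 0.184]
311 287 86 [0.487 0.283 0.134] | [0.456 0.31  0.185]
312 287 35 [0.487 0.284 0.131] | [0.456 0.31  0.181]
313 285 26 [0.491 0.289 0.133] | [0.455 0.309 0.174]
314 287 27 [0.486 0.291 0.134] | [0.455 0.312 0.175]
315 285 25 [0.491 0.294 0.133] | [0.455 0.312 0.17 ]
316 285 26 [0.491 0.299 0.137] | [0.454 0.308 0.159]
317 285 23 [0.49  0.299 0.133] | [0.454 0.31  0.158]
318 285 22 [0.49  0.302 0.132] | [0.453 0.31  0.154]
319 285 24 [0.49  0.304 0.131] | [0.444 0.23  0.012]
320 285 17 [0.49  0.308 0.133] | [0.444 0.231 0.01 ]
321 285 17 [0.49  0.31  0.133] | [0.444 0.235 0.01 ]
322 285 20 [0.49  0.311 0.13 ] | 
323 285 20 [0.489 0.315 0.131] | 
324 285 21 [0.489 0.319 0.134] | 
325 285 21 [0.489 0.319 0.13 ] | 
326 285 21 [0.489 0.324 0.133] | 
327 286 21 [0.486 0.326 0.133] | 
328 285 24 [0.489 0.329 0.132] | 
329 285 29 [0.488 0.329 0.128] | 
330 286 27 [0.486 0.331 0.127] | 
331 286 23 [0.485 0.33  0.121] | 
332 286 26 [0.485 0.332 0.119] | 
333 286 25 [0.485 0.332 0.115] | 
334 288 22 [0.48  0.33  0.107] | 
335 287 32 [0.482 0.329 0.1  ] | 
336 287 91 [0.481 0.325 0.088] | 
337 286 130 [0.483 0.318 0.07 ] | 
338 291 67 [0.468 0.295 0.024] | 
339 280 29 [0.496 0.3   0.021] | 
340 292 29 [0.465 0.299 0.023] | 
341 290 32 [0.47  0.305 0.027] |
```

Side (0.3065) and wrist (0.3065) agree that the handle is centred near the TCP's y of 0.304. Descending and gripping.

Call:
drive_tool:
  plan:
    - [[0,0,1],0]
    - [[0,0,2.2],0]
    - [[0,0,3.4],0]
    - [[0,0,4.3],0]
    - [[0,0,4.3],0]

```text
clock: 12.2
position: [0.4815, 0.3031, 0.1051]
ee_rot: [-2.048, -2.381, 0.005]
force: [0.7, -0.4, 0.6]
opening: 0.585
gripper_force: 0.0
```

Call:
drive_tool:
  plan:
    - [[0,0,0],0]
    - [[0,0,0],0]
    - [[0,0,0],0]
    - [[0,0,0],0]
    - [[0,0,0],0]
  gripper: 0.6

```text
clock: 12.62
position: [0.4838, 0.3042, 0.1081]
ee_rot: [2.048, 2.381, 0.004]
force: [3.8, 0.1, 1.0]
opening: 0.155
gripper_force: 60.9
```

Call:
drive_tool:
  plan:
    - [[0,0,0],2]
    - [[0,0,0],5]
    - [[0,0,0],8]
    - [[0,0,0],10]
    - [[0,0,0],10]

```text
clock: 13.03
position: [0.4836, 0.3042, 0.1081]
ee_rot: [2.25, 2.192, 0.003]
force: [3.1, 0.1, 3.8]
opening: 0.153
gripper_force: 61.3
```

```bash
python3 -c "
from lev import *
bubble('top',(110,230,190,260))
s=manip.observe(); print(s['torque']); plan([])"
```

```text
top vial [504.9  96.4] [14.3 76.3] axis deg from y 6.7 bubble n 11 off -17.3 lines off 5.7 3
[-0.00747706 -0.43357822 -0.14715647]
at [0.4836 0.3042 0.1081] -1.4 tilt z [ 0.0018  0.001  -1.    ] force [2.9 0.5 5.4] open 0.152 t 13.0833
```

Call:
drive_tool:
  plan:
    - [[0,0,0],5]
    - [[0,0,0],10]
    - [[0,0,0],15]
    - [[0,0,0],20]
    - [[0,0,0],25]

```text
clock: 13.5
position: [0.4831, 0.3043, 0.1081]
ee_rot: [-2.671, -1.652, -0.002]
force: [1.0, 0.3, 6.1]
opening: 0.154
gripper_force: 61.8
```

Call:
drive_tool:
  plan:
    - [[0,0,0],5]
    - [[0,0,0],10]
    - [[0,0,0],15]
    - [[0,0,0],18]
    - [[0,0,0],18]

```text
clock: 13.92
position: [0.4829, 0.3046, 0.1081]
ee_rot: [-2.896, -1.214, -0.002]
force: [0.3, 0.9, 7.8]
opening: 0.156
gripper_force: 62.0
```

Call:
drive_tool:
  plan:
    - [[0,0,0],0]
    - [[0,0,0],0]
    - [[0,0,0],0]
    - [[0,0,0],0]
    - [[0,0,0],0]

```text
clock: 14.33
position: [0.4828, 0.3046, 0.1081]
ee_rot: [-2.894, -1.219, -0.002]
force: [-0.3, 0.7, 8.0]
opening: 0.152
gripper_force: 61.9
```

Call:
drive_tool:
  plan:
    - [[0,0,0],0]
    - [[0,0,0],0]
    - [[0,0,0],0]
    - [[0,0,0],0]
    - [[0,0,0],0]

```text
clock: 14.75
position: [0.4828, 0.3045, 0.1081]
ee_rot: [-2.894, -1.219, -0.001]
force: [-0.1, 0.8, 7.6]
opening: 0.152
gripper_force: 61.9
```

Call:
drive_tool:
  plan:
    - [[0,0,0],0]
    - [[0,0,0],0]
    - [[0,0,0],0]
    - [[0,0,0],0]
    - [[0,0,0],0]

```text
clock: 15.17
position: [0.4828, 0.3045, 0.1081]
ee_rot: [-2.894, -1.219, -0.001]
force: [-0.6, 0.8, 8.0]
opening: 0.151
gripper_force: 61.9
```

```bash
python3 - <<'E'
from lev import *
bubble("top",(110,230,190,260))
im,_,_=look("wrist")
cv2.imwrite("pics/w5.png",im)
try: bubble("wrist",(0,512,0,384))
except Exception as e: print(e)
im,d,cam=look("top"); hsv=cv2.cvtColor(im,cv2.COLOR_BGR2HSV); P=cloud(cam,d)
m=(abs(P[...,1]-.095)<.15)&(abs(P[...,0]-.504)<.08)&(P[...,2]>.06)&(P[...,2]<.1)&(d>0)&(hsv[...,1]>80)
Q=P[m]; A=np.c_[Q[:,:2]-[.504,.095],np.ones(len(Q))]
for _ in range(4):
    c,*_=np.linalg.lstsq(A,Q[:,2],rcond=None); r=Q[:,2]-A@c; k=abs(r)<max(.002,np.std(r)*1.5); A,Q=A[k],Q[k]
print("shelf plane",c,len(Q)); plan([])
E
```

```text
top vial [505.4  96.5] [14.3 76.3] axis deg from y 6.5 bubble n 12 off -1.8 lines off -12.6 1
attempt to get argmax of an empty sequence
shelf plane [ 0.00189258 -0.0055259   0.0840627 ] 1583
at [0.4829 0.3046 0.1081] -44.32 tilt z [ 4.0e-04  1.7e-03 -1.0e+00] force [-0.   0.6  8.1] open 0.157 t 15.3667
```

Call:
drive_tool:
  plan:
    - [[0,0,0],3]
    - [[0,0,0],7]
    - [[0,0,0],7]
    - [[0,0,0],7]
    - [[0,0,0],7]

```text
clock: 15.78
position: [0.4827, 0.3047, 0.1081]
ee_rot: [-2.963, -1.04, -0.001]
force: [0.1, 0.9, 7.4]
opening: 0.156
gripper_force: 62.0
```

Call:
drive_tool:
  plan:
    - [[0,0,0],0]
    - [[0,0,0],0]
    - [[0,0,0],0]
    - [[0,0,0],0]
    - [[0,0,0],0]
  gripper: 4

```text
clock: 16.2
position: [0.4825, 0.3037, 0.1071]
ee_rot: [2.965, 1.039, -0.001]
force: [-0.3, -0.0, 0.7]
opening: 0.471
gripper_force: 0.0
```

Call:
drive_tool:
  plan:
    - [[0,0,-1],0]
    - [[0,0,-3],0]
    - [[0,0,-6],0]
    - [[0,0,-9],0]
    - [[0,0,-12],0]

```text
clock: 16.62
position: [0.4826, 0.3034, 0.2292]
ee_rot: [2.965, 1.037, -0.0]
force: [0.5, 0.5, -0.0]
opening: 0.47
gripper_force: 0.0
```

```bash
python3 -c "
from lev import *
plan([(.494,.21,.23,-25),(.5,.17,.23,-5),(.495,.177,.23,6.5)])"
```

```text
at [0.4826 0.3034 0.2292] -51.43 tilt z [-0.e+00 -4.e-04 -1.e+00] force [ 0.5  0.5 -0. ] open 0.47 t 16.6167
[-4.93, 8.01, -0.08] turn -26.4
[-3.37, 2.23, -0.0] turn -20
[0.65, -0.56, -0.0] turn -11.5
```

Call:
drive_tool:
  plan:
    - [[-1,2,0],-5]
    - [[-2,4,0],-10]
    - [[-3,6,0],-16]
    - [[-4,7,0],-21]
    - [[-5,8,0],-26.5]

```text
clock: 17.03
position: [0.4938, 0.2085, 0.2282]
ee_rot: [2.645, 1.694, 0.001]
force: [0.4, 0.4, 0.0]
opening: 0.468
gripper_force: 0.0
```

Call:
drive_tool:
  plan:
    - [[-1,0.7,0],-6]
    - [[-2,1.4,0],-12]
    - [[-3.4,2.2,0],-18]
    - [[-3.4,2.2,0],-24]
    - [[-3.4,2.2,0],-31.5]

```text
clock: 17.45
position: [0.4994, 0.1685, 0.2282]
ee_rot: [2.094, 2.342, 0.001]
force: [0.8, -0.1, 1.0]
opening: 0.468
gripper_force: 0.0
```

Call:
drive_tool:
  plan:
    - [[-2,0,0],0]
    - [[-4,0,0],0]
    - [[-6,0,0],0]
    - [[-6.5,0,0],0]
    - [[-6.5,0,0],0]
  gripper: 0

```text
clock: 17.87
position: [0.5065, 0.1036, 0.228]
ee_rot: [2.1, 2.335, 0.001]
force: [0.4, -0.3, -0.2]
opening: 0.006
gripper_force: 0.0
```

Call:
drive_tool:
  plan:
    - [[0,0,0],0]
    - [[0,0,0],0]
    - [[0,0,0],0]
    - [[0,0,0],0]
    - [[0,0,0],0]

```text
clock: 18.28
position: [0.5061, 0.1061, 0.2272]
ee_rot: [-2.095, -2.341, 0.0]
force: [-0.1, 0.5, -0.3]
opening: 0.001
gripper_force: 0.0
```

```bash
python3 - <<'E'
from lev import *
plan([(.5045,.100,.16,6.5)])
bubble("wrist",(0,512,0,384)); bubble("wrist",(0,512,0,384))
look("wrist","pics/w6.png")
E
```

```text
at [0.5061 0.1061 0.2272] 6.33 tilt z [-2.e-04 -0.e+00 -1.e+00] force [-0.1  0.5 -0.3] open 0.001 t 18.2833
[-0.59, -0.23, 6.72] turn -0.2
wrist vial [687.1  21.9] [24.3 96.4] axis deg from y 79.7 bubble n 13 off 44.0 lines off -8.1 73
wrist vial [687.2  21.7] [24.6 96.5] axis deg from y 79.4 bubble n 13 off 44.0 lines off -8.4 80
```

View pics/w6.png

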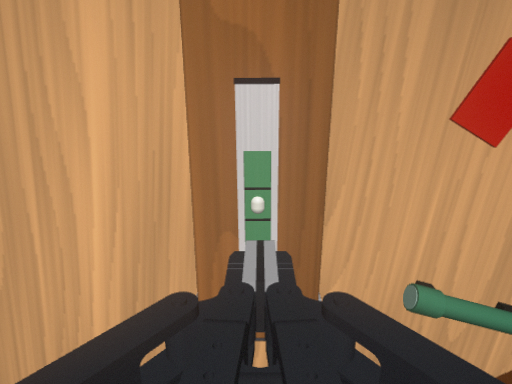

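The bubble at (258,204) sits midway between the lines (rows 188 and 219), so it's centred. Now the press, with the fingers shut.

Call:
drive_tool:
  plan:
    - [[-0.3,-0.1,2],0]
    - [[-0.6,-0.2,4],0]
    - [[-0.6,-0.2,6],0]
    - [[-0.6,-0.2,8],0]
    - [[-0.6,-0.2,8.4],0]

```text
clock: 18.85
position: [0.5032, 0.099, 0.1407]
ee_rot: [-2.095, -2.338, 0.006]
force: [-0.3, 0.2, 0.7]
opening: -0.0
gripper_force: 0.0
```

Call:
drive_tool:
  plan:
    - [[0,0,0.2],0]
    - [[0,0,0.4],0]
    - [[0,0,0.5],0]
    - [[0,0,0.5],0]
    - [[0,0,0.5],0]

```text
clock: 19.27
position: [0.5054, 0.0994, 0.1391]
ee_rot: [2.096, 2.339, 0.002]
force: [-0.2, -0.8, -0.3]
opening: 0.002
gripper_force: 0.0
```

Call:
drive_tool:
  plan:
    - [[0,0,0.1],0]
    - [[0,0,0.2],0]
    - [[0,0,0.3],0]
    - [[0,0,0.3],0]
    - [[0,0,0.3],0]

```text
clock: 19.68
position: [0.5049, 0.0992, 0.1353]
ee_rot: [-2.097, -2.339, 0.0]
force: [0.5, -1.4, 0.7]
opening: 0.001
gripper_force: 0.0
```

Call:
drive_tool:
  plan:
    - [[0,0,0.1],0]
    - [[0,0,0.15],0]
    - [[0,0,0.15],0]
    - [[0,0,0.15],0]

```text
clock: 20.02
position: [0.5049, 0.0992, 0.1338]
ee_rot: [-2.097, -2.339, 0.0]
force: [0.3, 0.0, -0.2]
opening: 0.002
gripper_force: 0.0
```

Call:
drive_tool:
  plan:
    - [[0,0,0.1],0]
    - [[0,0,0.1],0]
    - [[0,0,0.1],0]

```text
clock: 20.27
position: [0.5049, 0.0992, 0.1328]
ee_rot: [-2.097, -2.339, 0.0]
force: [0.6, -0.5, 0.1]
opening: 0.001
gripper_force: 0.0
```

Call:
drive_tool:
  plan:
    - [[0,0,0.05],0]
    - [[0,0,0.05],0]
    - [[0,0,0.05],0]

```text
clock: 20.52
position: [0.505, 0.0992, 0.1327]
ee_rot: [-2.097, -2.339, -0.0]
force: [-1.4, 0.5, 6.7]
opening: -0.0
gripper_force: 3.2
```

Call:
drive_tool:
  plan:
    - [[0,0,0.05],0]
    - [[0,0,0.05],0]
    - [[0,0,0.05],0]

```text
clock: 20.77
position: [0.505, 0.0992, 0.1327]
ee_rot: [-2.097, -2.339, -0.001]
force: [-3.6, -1.3, 12.3]
opening: -0.001
gripper_force: 6.4
```

Call:
drive_tool:
  plan:
    - [[0,0,0],0]
    - [[0,0,0],0]
    - [[0,0,0],0]
    - [[0,0,0],0]
    - [[0,0,0],0]

```text
clock: 21.18
position: [0.505, 0.0993, 0.1327]
ee_rot: [-2.097, -2.339, -0.001]
force: [-4.0, -0.2, 13.0]
opening: 0.001
gripper_force: 6.4
```

Call:
drive_tool:
  plan:
    - [[0,0,0],0]
    - [[0,0,0],0]
    - [[0,0,0],0]
    - [[0,0,0],0]
    - [[0,0,0],0]

```text
clock: 21.6
position: [0.505, 0.0993, 0.1327]
ee_rot: [-2.097, -2.339, -0.001]
force: [-4.2, -1.1, 12.2]
opening: 0.006
gripper_force: 6.4
```

Call:
drive_tool:
  plan:
    - [[0,0,0],0]
    - [[0,0,0],0]
    - [[0,0,0],0]
    - [[0,0,0],0]
    - [[0,0,0],0]

```text
clock: 22.02
position: [0.505, 0.0992, 0.1327]
ee_rot: [-2.097, -2.339, -0.001]
force: [-4.3, -0.9, 13.0]
opening: 0.0
gripper_force: 6.4
```

```bash
python3 - <<'E'
from lev import *
a,_,_=look("wrist"); b,_,_=look("side")
cv2.imwrite("pics/c7.png",np.hstack([cv2.resize(a,(440,400)),cv2.resize(b[190:330,220:346],(360,400),interpolation=2)]))
plan([])
E
```

```text
at [0.505  0.0992 0.1327] 6.25 tilt z [ 3.e-04  7.e-04 -1.e+00] force [-4.6 -1.2 12.8] open -0.003 t 22.1167
```

View pics/c7.png

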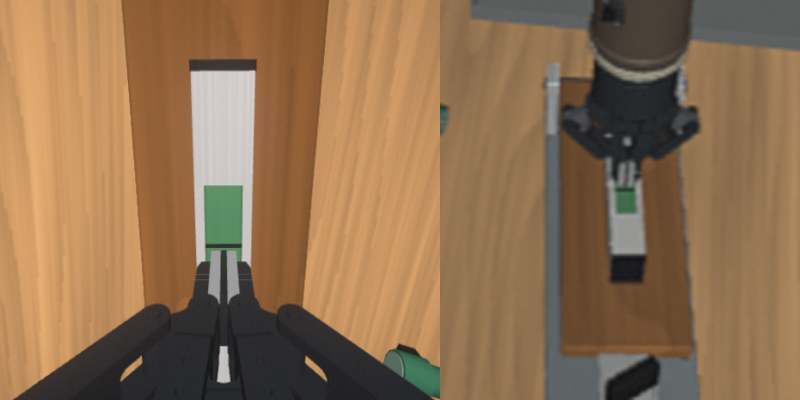

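The fingers press steadily on the vial's middle at (222,260). The level is still square on the board, and the bubble is hidden under the fingers. The shelf yields only to the foot, so the bubble stays centred. Handing in.

```bash
python3 -c "
from rig import manip
print(manip.job_done())"
```

```text
the job is handed in; nothing more can be done
None
```

The job is handed in, with no verdict returned: the level lies squarely on the shelf and the bubble was centred just before the press. The arm is holding a steady push of about 13 N on top of the level; the fingers hide the bubble, so I could not see it during the press.

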